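# Seat the three-legged bracket on its stepped base and check that it does not rock

### The arm

A 7-joint arm with a two-finger parallel gripper is mounted at the origin on a cart in front of the work surface, level with it; the furniture and walls round the work are solid. World frame = base frame: x ahead of the robot, y to its left, z up, the work surface at z = 0. Lengths are in m, angles in rad, forces in N, time in s.
With the tool pointing down it reaches from about 0.425 to 0.925 m from the base axis. Payload 6.8 kg.
Tool frame: the origin (TCP) lies midway between the tips of the shut fingers; the grasp point (between the pads) lies 19 mm behind it; z points along the fingers, x is the direction in which the jaws open and shut, and the axes are right-handed (so a half turn about z gives the same grasp; the last joint's range is limited). The gripper opens to 85 mm and grips with 20 to 120 N. Pads are 22 mm wide; open, the fingers measure 114 mm over their backs; the gripper's body (76 mm by 85 mm) begins 54 mm behind the grasp point. The pads swing forward as they close: fully open they stand 13 mm farther back than shut.
Start: joints at [-1.411, 0.477, 0.022, 1.555, -0.011, 1.109, -0.083], TCP at [0.179, 0.651, 0.231] pointing down, gripper open.
Joint ranges: [-2.96, 2.96], [-0.34, 2.1], [-1.41, 1.46], [0.24, 2.44], [-1.37, 4.51], [0.17, 1.92], [-2.96, 2.96]. Speed limits (rad/s): [2.39, 2.39, 3.14, 3.14, 3.14, 3.14, 3.14].

### API

Orientations are given as a unit quaternion [w, x, y, z].
In Python, from station import bot gives the robot as it stands.
- The arm moves only by the tool step_arm, never from a script. Its argument "increments" is a list of rows, each a list of 7 numbers: the shift along the tool's x, y, z in cm, then the turn, a rotation vector about the tool's x, y, z in degrees, then the closure, from 0 (fully open) to 1 (shut). A call has 1 to 20 rows; each row shifts and turns the commanded pose from where the row before left it, along the tool's axes as they then stand; what a row does not reach is not made up. A row lasts 1/10 s, in which the tool goes at most 50 mm and 8.59 degrees, less where a joint would pass 70% of its speed; a pose out of reach is approached as far as the arm can. A call is refused whole if a number of a shift passes 5 or a number of a turn 8.59, either way. A call with a gripper value outside its range is refused whole. The fingers move at their own pace and stop on an object; "squeeze" is the grip in N (left out, the last holds). Time passes only in rows, so rows that do not move let the fingers close. It gives the time, the measured TCP pose, the force and the opening at its end, in the units of the state.
- bot.get_obs(): the state, without advancing time (a new reading comes with each control period).
- bot.read_camera(name): name is "scene" or "top" or "wrist"; returns a dict with "pixels" (480x640x3 uint8, red, green, blue), "vertical_fov" (degrees; the focal length in pixels is half the picture's height over the tangent of half this angle, whatever the lens; pixels are square), "cx", "cy" (the principal point, pixels), "k1" (the pictures are not rectified: a ray, as slopes to the right and down, at radius r is drawn at 1 + k1 r^2 times it, then the intrinsics apply), "camera_from_world" (4x4, takes a point from world to camera coordinates). Camera axes: x right, y down, z forward; pixel columns grow to the right and rows downward; lengths in m; the calibration is good to about 2 mm. A picture is of the moment at which its call begins. There is no depth.
- bot.hand_in(): hands the job in, once; it reports no verdict.
Trained networks look in a picture, given as the dict that the camera call returned (one of the last four; its "shot" number tells which), for a name from the list of things; names that differ only in an ending like _2 or _b are one class to them, and where a whole thing is asked for, a point or a joint stands for the part that bears it (a point fixed in the world has none). Each returns a list of dicts, best first, with "score" (0 to 1); they miss things now and then, are a little off and sometimes report something else, mostly with a low value. They report only what shows in the picture. A call takes as long as a camera call.
- bot.find_in(picture, query): "point" ([column, row] in pixels, amid what is visible of it).
- bot.cut_out(picture, query): "pixels" (480x640 bool, what is visible of it) and "point" ([column, row] in pixels, amid what is visible of it).
- bot.pinpoint(picture, query): "point" ([column, row] in pixels: a listed point, or the origin of a listed thing).
The state is a dict: "t": time; "q": joint angles; "joint_vel": joint speeds; "joint_torque": joint torques, N m; "eef_pos": TCP position; "tool_rot": TCP orientation; "contact_force": force on the tool from outside, world axes, zero at the start; "torque": the same for the moment, N m; "gripper_width": opening from 0.0 (shut) to 1.0 (fully open).
Only numpy, scipy, OpenCV 4.12 (cv2) and the standard library are available. Lean on these libraries where they do the work, as an engineer would, in place of code of your own. Each camera call takes 0.05 s, during which the arm holds its last target.

### The job

Pick up the metal bracket that has one long leg and two short ones, standing half on the slide box, and set it down gently, without dropping it, on the three dark pads of the stepped base plate, the way round in which it stands level. Let go, then check that it does not rock: with closed fingers press down lightly on its deck at the end over the long leg, and after that at the end over the two short legs. Leave it level on its pads, and leave the low bracket with four equal legs where it is.

Things in the scene. Friction and masses are not known exactly. Their poses are not given: they have to be found in the camera images.
- bracket_web (a point): Centre of the bracket's grip web, an upright lug on the middle of its deck: 36 mm long (x), 14 mm thick (y; grip across it), 48 mm high. This point is half-way up the web, 24 mm above the deck's flat top. Axes as the bracket's: z up, x to the long leg. At the start the bracket stands level, short legs on a slide box 36 x 86 mm, 30 mm high, long leg on the worktop.
- bracket: Loose aluminium tripod bracket, up to 0.45 kg, 120 x 60 x 102 mm; origin 78 mm under the web's centre, level with the long foot's underside. Deck 10 mm thick. Long leg (44 mm below the deck) at x +45, y 0 mm, under the 32 mm wide end; short legs (14 mm) at x -45, y +-20 mm, under the 60 mm wide end. Feet 18 mm across. Deck top is bare and flat over the legs.
- base_mid (a point): Middle of the stepped steel base plate (fixed, 170 mm in x, 100 mm in y), on its lower deck, 10 mm above the worktop. A ledge 30 mm higher covers x -85 to -14 mm. Dark pads, 28 mm across, for the feet: x +45, y 0 mm on the lower deck; x -45, y +-20 mm on the ledge. Seated, the bracket's x points along this x and its web centre is 78 mm above this point. z up.
- low_web (a point): Centre of the web of the low bracket, which stays where it is: loose, same metal, 110 x 52 x 72 mm, straight rectangular deck on four equal 14 mm legs, web of the same size. This point is 48 mm above the worktop.

How it is judged:
On the way, in this order (a step that is already met when the one before it is completed fails the run):
1. the bracket stands level on the base plate, its feet on the pads, released and still (x of bracket_web in the frame of base_mid between -0.015 and 0.015 m and y of bracket_web in the frame of base_mid between -0.015 and 0.015 m and z of bracket_web in the frame of base_mid between 0.074 and 0.082 m and angle between bracket_web's own z axis and vertical below 0.06 rad and angle between the x axis of bracket_web and the x axis of base_mid, either way round below 0.21 rad and linear speed of bracket below 0.02 m/s and angular speed of bracket below 0.2 rad/s and contact force between the fingers and bracket below 0.2 N), for 0.2 s.
2. it is pressed from above at the end over the long leg, and stays level (x of bracket_web in the frame of base_mid between -0.015 and 0.015 m and y of bracket_web in the frame of base_mid between -0.015 and 0.015 m and z of bracket_web in the frame of base_mid between 0.074 and 0.082 m and angle between bracket_web's own z axis and vertical below 0.06 rad and angle between the x axis of bracket_web and the x axis of base_mid, either way round below 0.21 rad and contact force between the fingers and bracket above 1.5 N and z of the grasp point in the frame of bracket_web above -0.016 m and y of the grasp point in the frame of bracket_web between -0.025 and 0.025 m and x of the grasp point in the frame of bracket_web between 0.024 and 0.07 m), for 0.1 s.
3. it is pressed from above at the end over the short legs, and stays level (x of bracket_web in the frame of base_mid between -0.015 and 0.015 m and y of bracket_web in the frame of base_mid between -0.015 and 0.015 m and z of bracket_web in the frame of base_mid between 0.074 and 0.082 m and angle between bracket_web's own z axis and vertical below 0.06 rad and angle between the x axis of bracket_web and the x axis of base_mid, either way round below 0.21 rad and contact force between the fingers and bracket above 1.5 N and z of the grasp point in the frame of bracket_web above -0.016 m and y of the grasp point in the frame of bracket_web between -0.025 and 0.025 m and x of the grasp point in the frame of bracket_web between -0.07 and -0.024 m), for 0.1 s.
At the end, for the whole second after the job is handed in: Bracket at rest, let go, level within 3 degrees on the base plate, long leg on the lower deck, middle within 15 mm of the plate's in x and y, turned under 12 degrees from it, after a press over 1.5 N for 0.1 s at the long-leg end, then the short-leg end; low bracket within 30 mm of its place (x of bracket_web in the frame of base_mid between -0.015 and 0.015 m and y of bracket_web in the frame of base_mid between -0.015 and 0.015 m and z of bracket_web in the frame of base_mid between 0.074 and 0.082 m and angle between bracket_web's own z axis and vertical below 0.06 rad and angle between the x axis of bracket_web and the x axis of base_mid, either way round below 0.21 rad and linear speed of bracket below 0.02 m/s and angular speed of bracket below 0.2 rad/s and distance of low_web from where it was at the start of the episode below 0.03 m); the robot touches nothing.
It fails at once if the bracket is dropped onto the base plate (faster than 0.4 m/s in the last 15 mm above its seat) (horizontal distance between bracket_web and base_mid below 0.05 m and z of bracket_web in the frame of base_mid below 0.093 m and linear speed of bracket above 0.4 m/s).
It fails at once if the low bracket is moved more than 30 mm (distance of low_web from where it was at the start of the episode above 0.03 m).
It also fails if it takes over 54 s, if anything falls off the work surface, if the arm or the gripper's body presses on something with over 40 N, if the wrist force passes 120 N, or if a joint passes its speed limit or range.

## Working session

There is one attempt and no reset: what is moved stays moved. The work goes in short steps, Python scripts to look and compute and a tool call to move; the robot and the scene stay as the last step left them, time stands still between calls to the robot, and variables do not carry over. Pictures are saved under pics/ and viewed, and the job is handed in when it is done.

Besides the shell and the picture viewer there is one more tool, called after "Request:" as a command line: name --pt "numbers of a row" for each row, then --argument value for the rest. step_arm: Moves the arm, as the interface text tells. Its arguments: {"type":"object","properties":{"increments":{"type":"array"},"squeeze":{"type":"number"}},"required":["increments"]}

```bash
mkdir -p pics; ls
cat > h.py <<'E'
import numpy as np, cv2, pickle
from station import bot
def shot(n,tag=None):
    p=bot.read_camera(n)
    if tag: cv2.imwrite(f'pics/{tag}.png',p['pixels'][:,:,::-1])
    return p
def K(p):
    f=240/np.tan(np.radians(p['vertical_fov'])/2)
    return np.array([[f,0,p['cx']],[0,f,p['cy']],[0,0,1.]])
def ray(p,uv):
    k=K(p); d=np.array([(uv[0]-k[0,2])/k[0,0],(uv[1]-k[1,2])/k[1,1]]); s=d.copy()
    for _ in range(30): s=d/(1+p['k1']*(s@s))
    T=np.array(p['camera_from_world']); R=T[:3,:3]; o=-R.T@T[:3,3]
    v=R.T@np.array([s[0],s[1],1]); return o,v/np.linalg.norm(v)
def atz(p,uv,z):
    o,v=ray(p,uv); return o+v*(z-o[2])/v[2]
def tri(rs):
    A=sum(np.eye(3)-np.outer(v,v) for o,v in rs); b=sum((np.eye(3)-np.outer(v,v))@o for o,v in rs)
    x=np.linalg.solve(A,b); return x,[np.linalg.norm((np.eye(3)-np.outer(v,v))@(x-o)) for o,v in rs]
def proj(p,X):
    T=np.array(p['camera_from_world']); c=T[:3,:3]@np.array(X)+T[:3,3]; s=c[:2]/c[2]; s=s*(1+p['k1']*(s@s)); k=K(p)
    return np.array([k[0,0]*s[0]+k[0,2],k[1,1]*s[1]+k[1,2]])
E
python3 - <<'E'
from h import *
np.set_printoptions(precision=4,suppress=True)
print(bot.get_obs())
P={n:shot(n,n+'0') for n in ('scene','top','wrist')}
for n in P:
    print(n,np.array(P[n]['camera_from_world']).tolist(),P[n]['vertical_fov'],P[n]['k1'])
    for q in ('bracket_web','base_mid','low_web','bracket'):
        print(n,q,[(np.round(d['point'],1).tolist(),round(d['score'],2)) for d in bot.pinpoint(P[n],q)[:3]])
E
```

```text
pics
{'t': 0.0, 'q': array([-1.4111,  0.4778,  0.0223,  1.5565, -0.0115,  1.1093, -0.0831]), 'joint_vel': array([-0.0013,  0.0001,  0.0015, -0.0011, -0.0005,  0.0009,  0.0013]), 'joint_torque': array([  0.0006, -59.6448,   1.6081, -28.1209,   0.0125,   0.0091,
        -0.    ]), 'eef_pos': array([0.1784, 0.6504, 0.2303]), 'tool_rot': array([ 0.0006,  0.7951,  0.6064, -0.0007]), 'contact_force': array([-0.2385,  0.2475, -0.3051]), 'torque': array([-0.0386,  0.0583,  0.0677]), 'gripper_width': 0.9981476390756846}
scene [[-0.7200441262812286, -0.6937869931139484, 0.014002299590001831, 0.38444585725385294], [-0.45802195734153905, 0.46000423349367303, -0.7606654926844807, 0.32731991228094026], [0.5212987078450584, -0.5541260807377726, -0.6489930229557697, 0.6413135783384872], [0.0, 0.0, 0.0, 1.0]] 53.99527170696602 -0.030925111941843875
scene bracket_web [([395.1, 213.9], 0.95), ([295.6, 218.8], 0.54)]
scene base_mid [([263.9, 356.1], 0.94)]
scene low_web []
scene bracket [([388.3, 239.3], 0.57)]
top [[-0.028455318406314753, -0.9994699208870186, -0.015816829533493504, 0.007512841475436556], [-0.9879599097860416, 0.03052780741799013, -0.15166828814820413, 0.5674432625822771], [0.1520707450825168, 0.011310624047613594, -0.9883048913537269, 0.8303544425960853], [0.0, 0.0, 0.0, 1.0]] 55.822309457096594 0.02404453059403673
top bracket_web [([414.8, 267.9], 0.56)]
top base_mid [([212.1, 295.4], 0.67)]
top low_web [([337.8, 192.9], 0.93)]
top bracket [([408.6, 269.8], 0.6)]
wrist [[0.2634396442337087, 0.9646703647075935, -0.0032621006942741165, -0.6745816376409792], [0.9155094514404601, -0.24894575895518503, 0.31601970416639946, -0.04248546041064289], [0.30404275713986145, -0.08623860245359641, -0.9487470185869601, 0.37954310751671705], [0.0, 0.0, 0.0, 1.0]] 67.3582521707958 0.014206398368643642
wrist bracket_web []
wrist base_mid []
wrist low_web []
wrist bracket []
```

View pics/scene0.png

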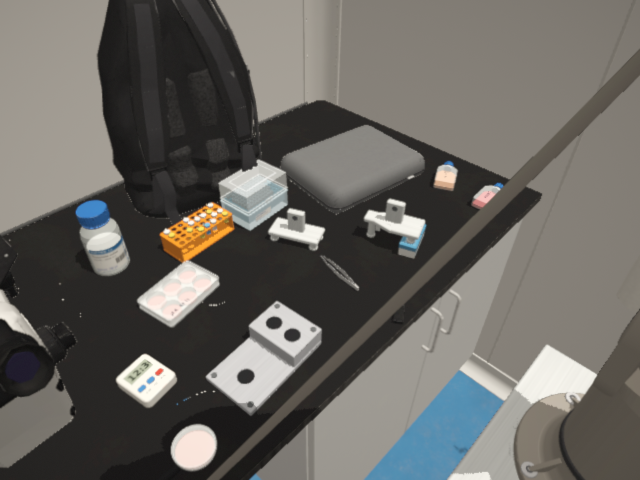

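View pics/top0.png

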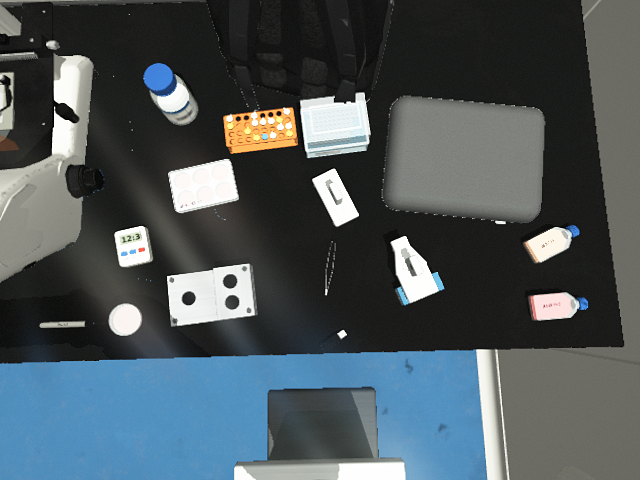

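The scene picture shows the base plate near (265,355), its ledge to the right; the bracket is near (395,225) on the blue box and the low bracket near (296,230). In the top view the narrow, long-leg end of the bracket points up-left at (400,245), its wide end is at (420,288), and the plate's pads are at (189,298), (231,282) and (232,302). I'll zoom in to get precise fits.

Run:
```python
from h import *
np.set_printoptions(precision=4,suppress=True)
t=cv2.imread('pics/top0.png'); s=cv2.imread('pics/scene0.png')
def z(im,x0,y0,w,h,f): return cv2.resize(im[y0:y0+h,x0:x0+w],None,fx=f,fy=f,interpolation=cv2.INTER_CUBIC)
cv2.imwrite('pics/zt.png',np.hstack([z(t,380,225,70,90,6),z(t,155,250,110,90,3.4).copy() if 0 else z(t,380,225,1,90,6)]))
cv2.imwrite('pics/zb.png',z(t,155,250,110,85,7))
cv2.imwrite('pics/zs.png',z(s,350,190,90,75,8))
cv2.imwrite('pics/zsb.png',z(s,200,295,130,120,5))
for n,q,uv,zz in [('top','web',(414.8,267.9),.078),('top','base',(212.1,295.4),.01)]: pass
P={n:shot(n) for n in ('scene','top')}
W,e=tri([ray(P['scene'],(395.1,213.9)),ray(P['top'],(414.8,267.9))]);print(W,e)
W,e=tri([ray(P['scene'],(263.9,356.1)),ray(P['top'],(212.1,295.4))]);print(W,e)
W,e=tri([ray(P['scene'],(295.6,218.8)),ray(P['top'],(337.8,192.9))]);print(W,e)
for uv in [(95,180),(70,230),(150,90),(250,130)]: print(uv,atz(P['top'],uv,0.1))
pickle.dump({k:{a:b for a,b in v.items()} for k,v in P.items()},open('P.pkl','wb'))
```

```text
[ 0.5047 -0.1888  0.0697] [np.float64(0.0018639864483288098), np.float64(0.001863986448328958)]
[0.4677 0.2006 0.0102] [np.float64(0.0024416295049780596), np.float64(0.0024416295049779946)]
[ 0.6573 -0.0528  0.0474] [np.float64(0.0021496880616012327), np.float64(0.0021496880616013046)]
(95, 180) [0.6804 0.394  0.1   ]
(70, 230) [0.5882 0.435  0.1   ]
(150, 90) [0.8536 0.297  0.1   ]
(250, 130) [0.7681 0.1079 0.1   ]
```

View pics/zt.png

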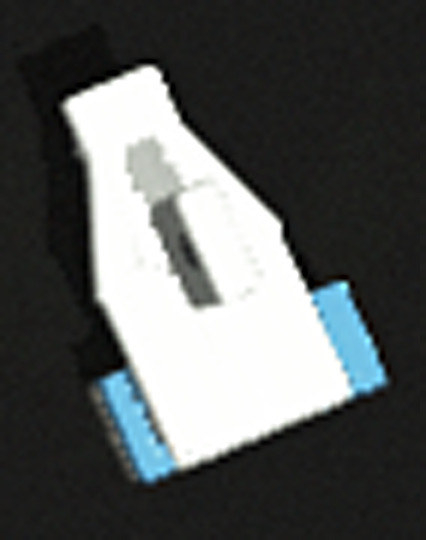

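View pics/zb.png

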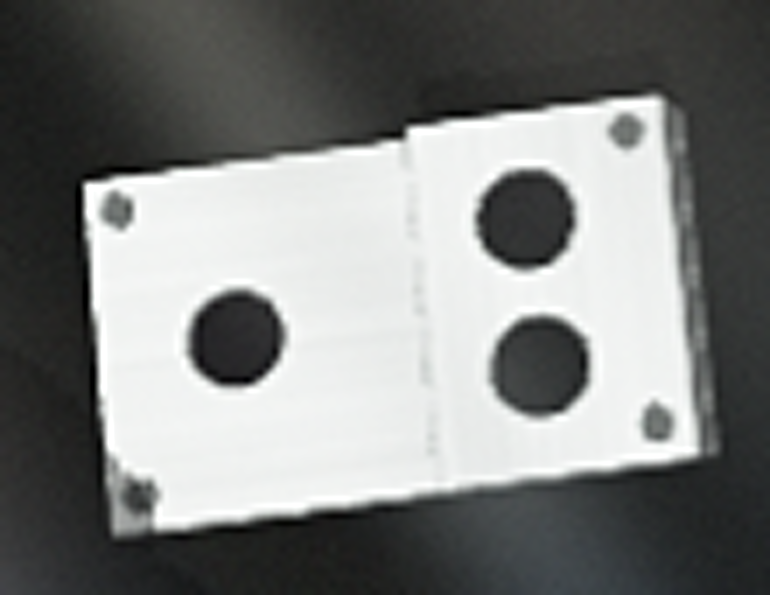

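View pics/zs.png

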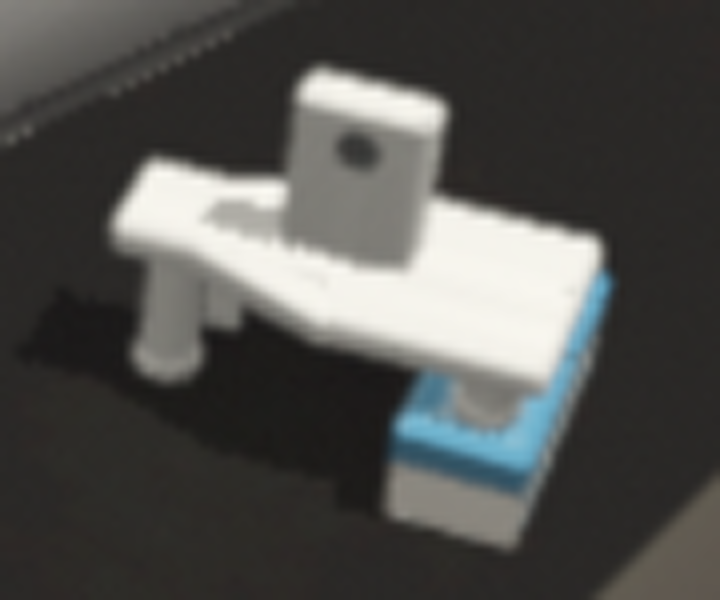

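View pics/zsb.png

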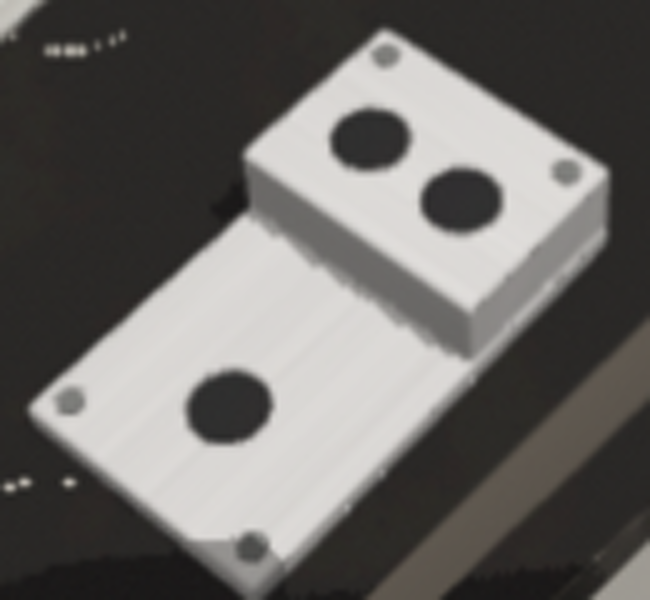

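```bash
cat > fit.py <<'E'
from h import *
from scipy.optimize import least_squares
np.set_printoptions(precision=4,suppress=True)
P=pickle.load(open('P.pkl','rb'))
def zz(x,y,f,o): return (o[0]+(x+.5)/f-.5,o[1]+(y+.5)/f-.5)
T=lambda x,y:zz(x,y,6,(380,225)); B=lambda x,y:zz(x,y,7,(155,250)); S=lambda x,y:zz(x,y,8,(350,190)); SB=lambda x,y:zz(x,y,5,(200,295))
br=[('top',T(62,102),(60,16)),('top',T(158,65),(60,-16)),('top',T(175,470),(-60,30)),('top',T(355,393),(-60,-30)),
('scene',S(112,222),(60,16)),('scene',S(155,160),(60,-16)),('scene',S(550,383),(-60,30)),('scene',S(602,240),(-60,-30))]
br=[(c,u,(x,y,54)) for c,u,(x,y) in br]
ba=[('top',B(237,338),(45,0,10)),('top',B(526,219),(-45,-20,40)),('top',B(540,366),(-45,20,40)),
('scene',SB(229,407),(45,0,10)),('scene',SB(371,140),(-45,-20,40)),('scene',SB(461,200),(-45,20,40))]
def fit(m,x0,n):
  for cams in (('top','scene'),('top',),('scene',)):
    mm=[a for a in m if a[0] in cams]
    def r(x):
        c,s=np.cos(x[2]),np.sin(x[2]); o=[]
        for cam,u,X in mm:
            X=np.array(X)/1e3
            w=[x[0]+c*X[0]-s*X[1],x[1]+s*X[0]+c*X[1],X[2]]
            o+=list(proj(P[cam],w)-u)
        return np.array(o)
    q=least_squares(r,x0); print(n,cams,q.x,np.degrees(q.x[2]),'rms px',np.sqrt(np.mean(q.fun**2)))
fit(br,[.50,-.19,.4],'bracket'); fit(ba,[.468,.2,1.5],'base')
print(bot.get_obs()['t'])
E
python3 fit.py
```

```text
bracket ('top', 'scene') [ 0.506  -0.1851  0.3608] 20.673106388778077 rms px 0.4387449154144205
bracket ('top',) [ 0.5061 -0.1854  0.3608] 20.670400226930933 rms px 0.44359312168987425
bracket ('scene',) [ 0.5057 -0.1844  0.3609] 20.677368686671795 rms px 0.37957509986713356
base ('top', 'scene') [0.4669 0.2016 1.6712] 95.75522094534276 rms px 0.21727860928458903
base ('top',) [0.4669 0.201  1.6705] 95.7100564829729 rms px 0.04780648400667629
base ('scene',) [0.4668 0.2021 1.6718] 95.78711267985771 rms px 0.07655633014006849
0.85
```

```bash
cat > plan.py <<'E'
from h import *
from scipy.spatial.transform import Rotation as R
def plan(wps,A_end,step=4.0,rot=6.0,clo=0,start=None):
    """wps: list of (x,y,z); tool x heading A_end (deg); prints rows"""
    o=bot.get_obs(); q=np.array(o['tool_rot']); r=R.from_quat(q[[1,2,3,0]]); p=np.array(o['eef_pos'])
    M=r.as_matrix(); A=np.degrees(np.arctan2(M[1,0],M[0,0])); tilt=np.degrees(np.arccos(-M[2,2]))
    print('t',o['t'],'p',np.round(p,4),'A',round(A,2),'tilt',round(tilt,2),'F',np.round(o['contact_force'],2),'w',round(o['gripper_width'],3))
    if start is not None: p,A=np.array(start[0]),start[1]
    pts=[p]+[np.array(w,float) for w in wps]
    L=[np.linalg.norm(b-a)*100 for a,b in zip(pts,pts[1:])]
    dA=(A_end-A+180)%360-180
    n=max(int(np.ceil(sum(L)/step)),int(np.ceil(abs(dA)/rot)),1)
    cum=np.r_[0,np.cumsum(L)]; f=lambda s:np.array([np.interp(s,cum,[w[k] for w in pts]) for k in range(3)])
    c=p.copy(); a=A; rows=[]
    for i in range(1,n+1):
        g=f(cum[-1]*i/n); d=(g-c)*100; t=np.radians(a)
        x=np.array([np.cos(t),np.sin(t),0]); y=np.array([np.sin(t),-np.cos(t),0])
        row=[round(d@x,1 if i<n else 2),round(d@y,1 if i<n else 2),round(-d[2],2)]
        tz=round(-(A+dA*i/n-a),1)
        c=c+(row[0]*x+row[1]*y)/100+np.array([0,0,-row[2]/100]); a-=tz
        rows.append(row+[0,0,tz,clo])
    print('[' + ','.join('['+','.join(f'{v:g}' for v in r)+']' for r in rows)+']', n,'end',np.round(c,4),round(a,2))
E
python3 -c "
from plan import *
plan([(.44,.3,.23),(.506,-.185,.20)],20.67-90)"
```

```text
t 0.85 p [0.1786 0.651  0.2313] A 74.66 tilt 0.0 F [ 0.29  0.26 -0.26] w 1.007
[[-2.4,3,0.01,0,0,6,0],[-2,3.3,0.01,0,0,6,0],[-1.7,3.5,0.02,0,0,6,0],[-1.3,3.6,0.01,0,0,6,0],[-1,3.8,0.01,0,0,6,0],[-0.5,3.8,0.01,0,0,6,0],[-0.1,3.9,0.01,0,0,6,0],[0.2,3.8,0.01,0,0,6,0],[0.7,3.8,0.02,0,0,6,0],[1.1,3.8,0.01,0,0,6,0],[1.4,3.5,0.01,0,0,6,0],[0.6,3.8,0.16,0,0,6,0],[0.3,3.8,0.24,0,0,6,0],[0.8,3.8,0.24,0,0,6,0],[1.1,3.7,0.23,0,0,6,0],[1.5,3.5,0.24,0,0,6,0],[1.9,3.4,0.24,0,0,6,0],[2.2,3.2,0.23,0,0,6,0],[2.5,2.9,0.24,0,0,6,0],[2.9,2.6,0.24,0,0,6,0],[3.1,2.3,0.23,0,0,6,0],[3.3,2,0.24,0,0,6,0],[3.5,1.6,0.24,0,0,6,0],[3.62,1.29,0.23,0,0,6,0]] 24 end [ 0.506 -0.185  0.2  ] -69.34
```

Request:
step_arm --pt "-2.4 3 0 0 0 6 0" --pt "-2 3.3 0 0 0 6 0" --pt "-1.7 3.5 0 0 0 6 0" --pt "-1.3 3.6 0 0 0 6 0" --pt "-1 3.8 0 0 0 6 0" --pt "-0.5 3.8 0 0 0 6 0" --pt "-0.1 3.9 0 0 0 6 0" --pt "0.2 3.8 0 0 0 6 0" --pt "0.7 3.8 0 0 0 6 0" --pt "1.1 3.8 0 0 0 6 0" --pt "1.4 3.5 0 0 0 6 0" --pt "0.6 3.8 0.2 0 0 6 0" --squeeze 40

```text
t: 2.05
eef_pos: [0.4457, 0.2728, 0.2299]
tool_rot: [-0.001, 1.0, 0.021, 0.001]
contact_force: [0.7, 0.4, 0.8]
gripper_width: 0.99
```

Request:
step_arm --pt "0.3 3.8 0.24 0 0 6 0" --pt "0.8 3.8 0.24 0 0 6 0" --pt "1.1 3.7 0.23 0 0 6 0" --pt "1.5 3.5 0.24 0 0 6 0" --pt "1.9 3.4 0.24 0 0 6 0" --pt "2.2 3.2 0.23 0 0 6 0" --pt "2.5 2.9 0.24 0 0 6 0" --pt "2.9 2.6 0.24 0 0 6 0" --pt "3.1 2.3 0.23 0 0 6 0" --pt "3.3 2 0.24 0 0 6 0" --pt "3.5 1.6 0.24 0 0 6 0" --pt "3.6 1.3 0.2 0 0 6 0" --pt "0 0 0 0 0 0 0" --pt "0 0 0 0 0 0 0"

```text
t: 3.45
eef_pos: [0.5057, -0.1857, 0.2011]
tool_rot: [0.0, 0.822, -0.569, -0.0]
contact_force: [-0.1, 0.6, -0.5]
gripper_width: 1.0
```

```bash
python3 -c "
from plan import *
plan([(.506,-.185,.15)],20.67-90)
for n in ('wrist','top'):
    p=shot(n,n+'1'); print(n,[(np.round(d['point'],1),round(d['score'],2)) for d in bot.pinpoint(p,'bracket_web')], proj(p,(.506,-.185,.078)))
"
```

```text
t 3.45 p [ 0.5057 -0.1857  0.2011] A -69.43 tilt 0.02 F [-0.08  0.58 -0.51] w 1.0
[[-0,-0,2.56,0,0,-0,0],[-0.05,-0.06,2.55,0,0,-0.1,0]] 2 end [ 0.506 -0.185  0.15 ] -69.33
wrist [(array([320.7, 225.5]), 0.72)] [322.09600301 231.24879388]
top [(array([414.8, 267.4]), 0.93)] [412.96237092 266.03331475]
```

View pics/wrist1.png

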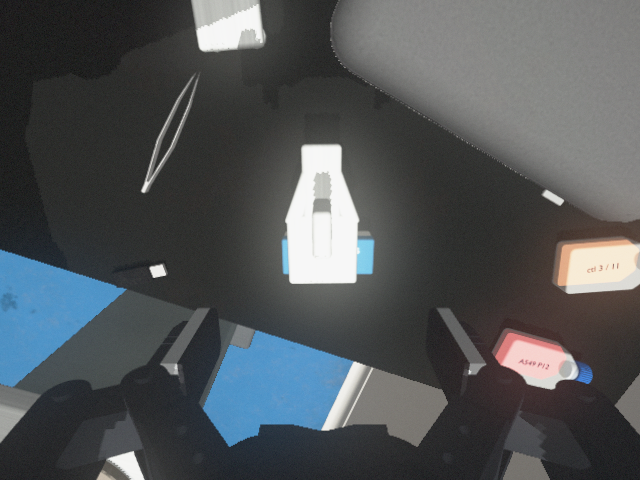

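View pics/top1.png

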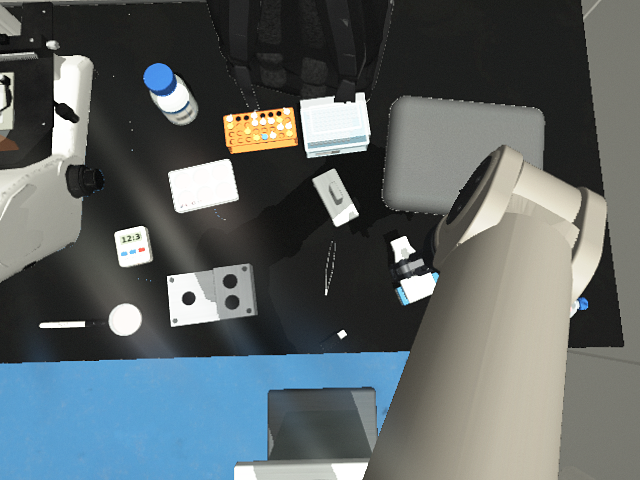

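The wrist picture shows the bracket upright in the frame, its web (322,230) centred between the fingers (column about 322) and parallel to them. It's ready for me to descend.

Request:
step_arm --pt "-0.05 -0.06 2.5 0 0 0 0" --pt "0 0 2.5 0 0 0 0" --pt "0 0 2.5 0 0 0 0" --pt "0 0 2.5 0 0 0 0" --pt "0 0 2 0 0 0 0" --pt "0 0 1.3 0 0 0 0" --pt "0 0 0.6 0 0 0 0" --pt "0 0 0 0 0 0 0" --pt "0 0 0 0 0 0 0.5" --pt "0 0 0 0 0 0 0.7" --pt "0 0 0 0 0 0 0.85" --pt "0 0 0 0 0 0 1" --pt "0 0 0 0 0 0 1" --pt "0 0 0 0 0 0 1" --pt "0 0 0 0 0 0 1" --pt "0 0 0 0 0 0 1" --pt "0 0 0 0 0 0 1" --squeeze 50

```text
t: 5.35
eef_pos: [0.5064, -0.1841, 0.0625]
tool_rot: [-0.0, 0.822, -0.569, 0.0]
contact_force: [-0.7, 0.5, 4.7]
gripper_width: 0.158
```

```bash
python3 -c "
from plan import *
plan([(.506,-.185,.062)],20.67-90)
for n in ('wrist','scene'):
    p=shot(n,n+'2')"
```

```text
t 5.35 p [ 0.5064 -0.1841  0.0625] A -69.35 tilt 0.02 F [-0.73  0.45  4.72] w 0.158
[[0.07,0.07,0.05,0,0,-0,0]] 1 end [ 0.506 -0.185  0.062] -69.35
```

View pics/scene2.png

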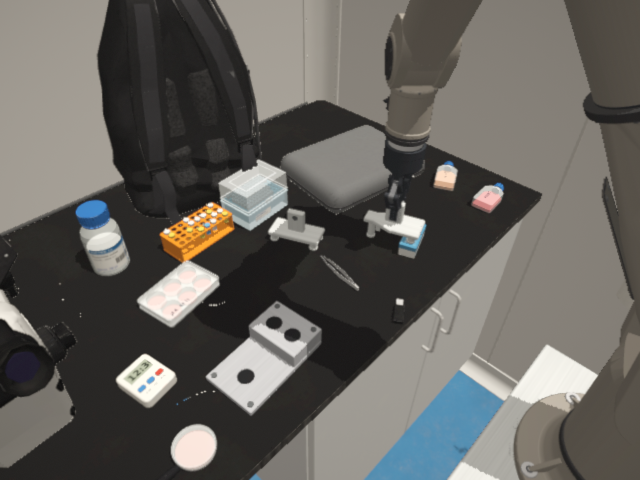

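View pics/wrist2.png

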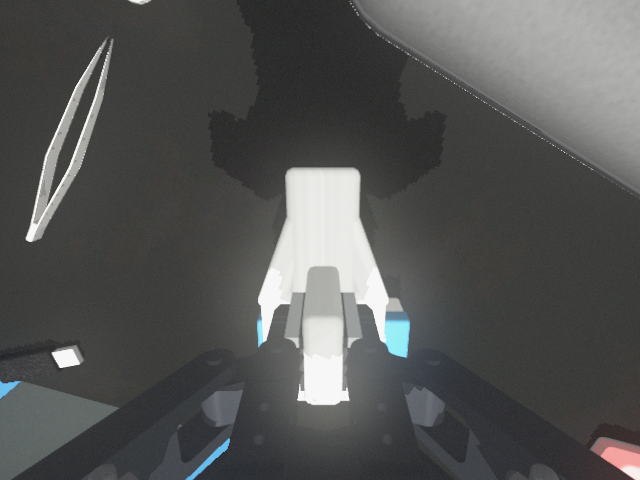

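The fingers hold the web at an opening of 0.158 (about 13.4 mm for a 14 mm web), and both pads lie flat on it. Lifting.

Request:
step_arm --pt "0 0 -0.3 0 0 0 1" --pt "0 0 -0.7 0 0 0 1" --pt "0 0 -1.5 0 0 0 1" --pt "0 0 -2 0 0 0 1" --pt "0 0 -2 0 0 0 1" --pt "0 0 -2 0 0 0 1" --pt "0 0 -1.5 0 0 0 1" --pt "0 0 0 0 0 0 1" --pt "0 0 0 0 0 0 1"

```text
t: 6.35
eef_pos: [0.5062, -0.1838, 0.1622]
tool_rot: [-0.0, 0.823, -0.569, 0.0]
contact_force: [-0.4, 0.3, -2.8]
gripper_width: 0.16
```

```bash
python3 -c "
from plan import *
# web centre rel to TCP in z: 0.078-0.0625 -> place: web z .088 at seat
p=shot('scene','scene3'); p2=shot('wrist','wrist3')
cv2.imwrite('pics/z3.png',cv2.resize(p['pixels'][120:280,320:500,::-1],None,fx=4,fy=3.75,interpolation=2))
plan([(.467,.2015,.165)],5.75,step=3,rot=4,clo=1)
"
```

```text
t 6.45 p [ 0.5056 -0.1838  0.1613] A -69.33 tilt 0.1 F [-0.65  0.04 -3.17] w 0.155
[[-2,-0.5,-0.02,0,0,-4,1],[-1.9,-0.7,-0.02,0,0,-3.9,1],[-1.9,-0.8,-0.02,0,0,-4,1],[-1.8,-0.9,-0.02,0,0,-3.9,1],[-1.7,-1,-0.02,0,0,-4,1],[-1.7,-1.2,-0.02,0,0,-3.9,1],[-1.6,-1.3,-0.01,0,0,-4,1],[-1.5,-1.4,-0.02,0,0,-3.9,1],[-1.4,-1.4,-0.02,0,0,-4,1],[-1.3,-1.6,-0.02,0,0,-3.9,1],[-1.2,-1.7,-0.02,0,0,-4,1],[-1.1,-1.7,-0.02,0,0,-3.9,1],[-0.9,-1.8,-0.02,0,0,-4,1],[-0.8,-1.9,-0.02,0,0,-3.9,1],[-0.7,-1.9,-0.02,0,0,-4,1],[-0.6,-2,-0.02,0,0,-3.9,1],[-0.4,-1.9,-0.02,0,0,-4,1],[-0.3,-2.1,-0.02,0,0,-3.9,1],[-0.11,-2,-0.02,0,0,-4,1]] 19 end [0.467  0.2015 0.165 ] 5.77
```

View pics/z3.png

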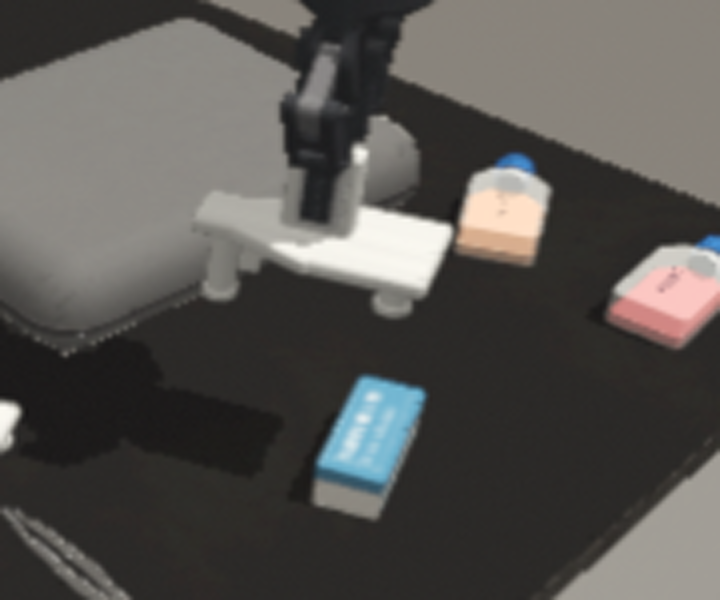

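View pics/wrist3.png

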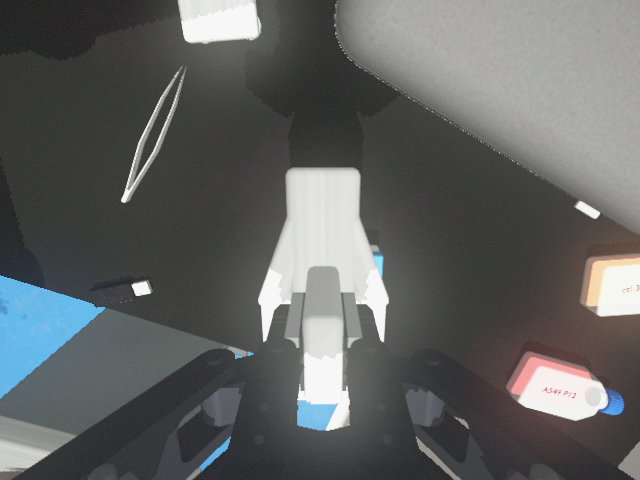

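The held bracket looks the same in the wrist view as before the lift, so there's no slip or tilt. Carrying it to the plate.

Request:
step_arm --pt "-1 -0.3 0 0 0 -2 1" --pt "-2 -0.5 0 0 0 -4 1" --pt "-1.9 -0.7 0 0 0 -4 1" --pt "-1.9 -0.8 0 0 0 -4 1" --pt "-1.8 -0.9 0 0 0 -4 1" --pt "-1.7 -1 0 0 0 -4 1" --pt "-1.7 -1.2 0 0 0 -4 1" --pt "-1.6 -1.3 0 0 0 -4 1" --pt "-1.5 -1.4 0 0 0 -4 1" --pt "-1.4 -1.4 0 0 0 -4 1" --pt "-1.3 -1.6 0 0 0 -4 1" --pt "-1.2 -1.7 0 0 0 -4 1" --pt "-1.1 -1.7 0 0 0 -4 1" --pt "-0.9 -1.8 0 0 0 -4 1" --pt "-0.8 -1.9 0 0 0 -4 1" --pt "-0.7 -1.9 0 0 0 -4 1" --pt "-0.6 -2 0 0 0 -4 1" --pt "-0.3 -1.9 0 0 0 -3 1" --pt "0 -1 0 0 0 -2 1" --pt "0 0 0 0 0 0 1"

```text
t: 8.45
eef_pos: [0.4578, 0.1805, 0.1622]
tool_rot: [-0.0, 1.0, 0.016, 0.0]
contact_force: [-0.3, 0.7, -3.3]
gripper_width: 0.161
```

```bash
python3 -c "
from plan import *
plan([(.467,.2015,.16)],5.75,step=3,rot=4,clo=1)
"
```

```text
t 8.45 p [0.4578 0.1805 0.1622] A 1.87 tilt 0.02 F [-0.28  0.66 -3.26] w 0.161
[[0.99,-2.07,0.22,0,0,-3.9,1]] 1 end [0.467  0.2015 0.16  ] 5.77
```

Request:
step_arm --pt "1 -2.1 0 0 0 -3.9 1" --pt "0 0 1 0 0 0 1" --pt "0 0 2 0 0 0 1" --pt "0 0 2 0 0 0 1" --pt "0 0 1.5 0 0 0 1" --pt "0 0 1 0 0 0 1" --pt "0 0 0 0 0 0 1" --pt "0 0 0 0 0 0 1"

```text
t: 9.25
eef_pos: [0.4674, 0.1995, 0.0874]
tool_rot: [0.0, 0.999, 0.048, 0.0]
contact_force: [0.6, 0.1, -3.0]
gripper_width: 0.156
```

```bash
python3 -c "
from plan import *
p=shot('scene','scene4'); p2=shot('top','top4')
cv2.imwrite('pics/z4.png',cv2.resize(p['pixels'][260:420,180:350,::-1],None,fx=3.75,fy=3.75,interpolation=2))
cv2.imwrite('pics/z4t.png',cv2.resize(p2['pixels'][240:340,145:275,::-1],None,fx=6,fy=6,interpolation=2))
plan([(.467,.202,.0725)],5.75,step=3,rot=4,clo=1)
"
```

```text
t 9.35 p [0.4678 0.2    0.0879] A 5.53 tilt 0.08 F [ 0.35 -0.23 -3.24] w 0.155
[[-0.06,-0.2,1.54,0,0,-0.2,1]] 1 end [0.467  0.202  0.0725] 5.73
```

View pics/z4.png

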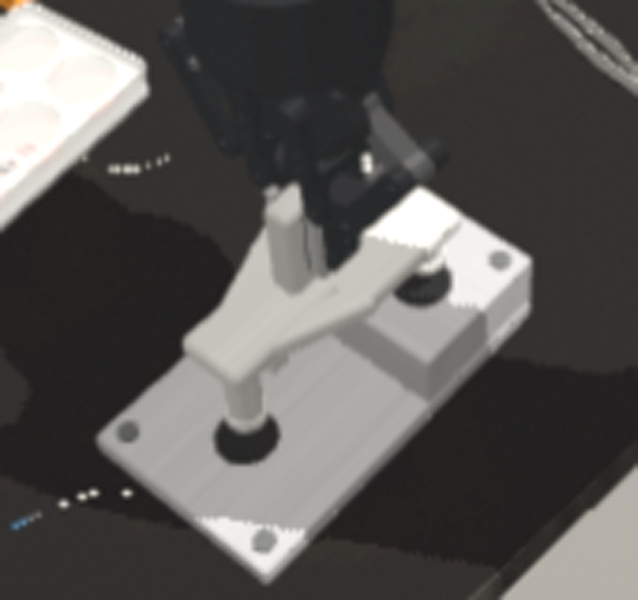

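View pics/z4t.png

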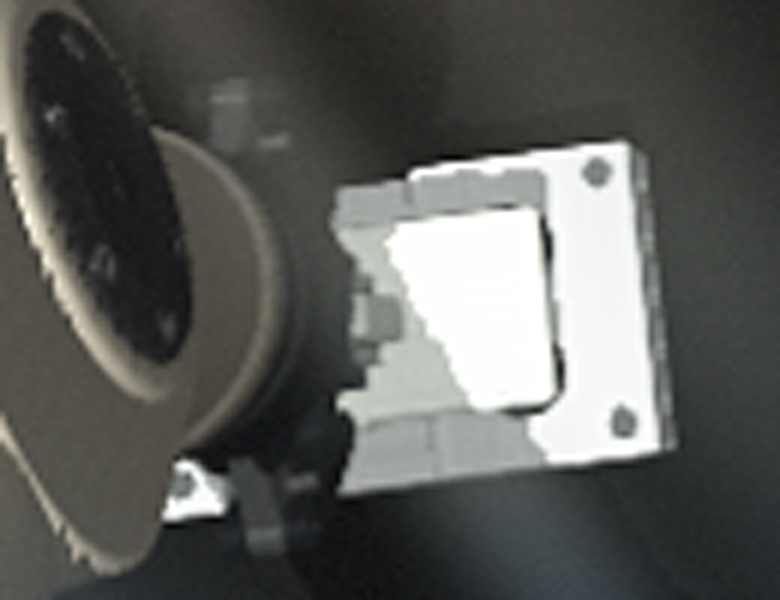

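The long leg hangs just over the single pad at about (245,440) of the zoom, with the short legs over the ledge pads, so the way round is correct. I'll correct by 2 mm and lower slowly.

Request:
step_arm --pt "-0.1 -0.2 0.2 0 0 -0.2 1" --pt "0 0 0.3 0 0 0 1" --pt "0 0 0.3 0 0 0 1" --pt "0 0 0.2 0 0 0 1" --pt "0 0 0.1 0 0 0 1" --pt "0 0 0.1 0 0 0 1" --pt "0 0 0 0 0 0 1"

```text
t: 10.05
eef_pos: [0.4659, 0.2018, 0.0751]
tool_rot: [0.0, 0.999, 0.05, -0.0]
contact_force: [0.7, 0.6, -2.9]
gripper_width: 0.153
```

Request:
step_arm --pt "0 0 0.1 0 0 0 1" --pt "0 0 0.1 0 0 0 1" --pt "0 0 0 0 0 0 1"

```text
t: 10.35
eef_pos: [0.4659, 0.2018, 0.0731]
tool_rot: [0.0, 0.999, 0.05, -0.0]
contact_force: [-0.5, -0.8, -3.3]
gripper_width: 0.158
```

Request:
step_arm --pt "0 0 0.05 0 0 0 1" --pt "0 0 0.05 0 0 0 1" --pt "0 0 0 0 0 0 1"

```text
t: 10.65
eef_pos: [0.4661, 0.2018, 0.0725]
tool_rot: [-0.0, 0.999, 0.05, 0.0]
contact_force: [-2.0, -0.3, 1.7]
gripper_width: 0.159
```

Contact: the vertical force went from -3.3 to +1.7 N at the expected height. I'll release and rise.

Request:
step_arm --pt "0 0 0 0 0 0 0.8" --pt "0 0 0 0 0 0 0.7" --pt "0 0 0 0 0 0 0.6" --pt "0 0 0 0 0 0 0.5" --pt "0 0 0 0 0 0 0.4" --pt "0 0 0 0 0 0 0.4" --pt "0 0 0 0 0 0 0.4" --pt "0 0 -0.5 0 0 0 0.4" --pt "0 0 -2 0 0 0 0.4" --pt "0 0 -3 0 0 0 0.4" --pt "0 0 -3 0 0 0 0.4" --pt "0 0 -2 0 0 0 0.4" --pt "0 0 0 0 0 0 0.8" --pt "0 0 0 0 0 0 1"

```text
t: 12.05
eef_pos: [0.4658, 0.202, 0.1774]
tool_rot: [-0.0, 0.999, 0.05, 0.0]
contact_force: [-0.4, -0.0, -0.3]
gripper_width: 0.27
```

```bash
python3 -c "
from plan import *
p=shot('scene','scene5'); p2=shot('wrist','wrist5')
cv2.imwrite('pics/z5.png',cv2.resize(p['pixels'][260:420,180:350,::-1],None,fx=3.75,fy=3.75,interpolation=2))
print(proj(p2,(.467,.202,.088)),[(np.round(d['point'],1),round(d['score'],2)) for d in bot.pinpoint(p2,'bracket_web')])
plan([(.467,.202,.0725)],5.75,step=3,rot=4,clo=1)
"
```

```text
[323.91284095 246.00786673] [(array([326.3, 242.1]), 0.88)]
t 12.2 p [0.4651 0.2015 0.1761] A 5.76 tilt 0.12 F [-0.51 -0.33 -0.1 ] w 0.009
[[0,-0,2.59,0,0,0,1],[0.1,-0,2.59,0,0,0,1],[0,-0,2.59,0,0,0,1],[0.09,-0.03,2.59,0,0,0,1]] 4 end [0.467  0.202  0.0725] 5.76
```

View pics/z5.png

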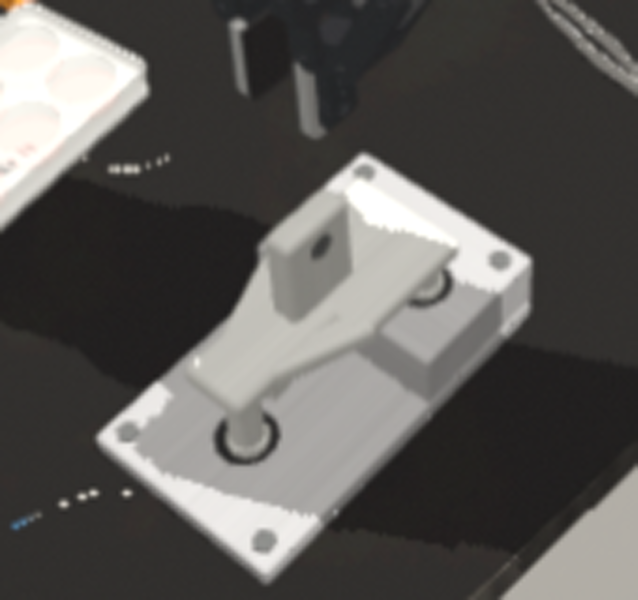

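View pics/wrist5.png

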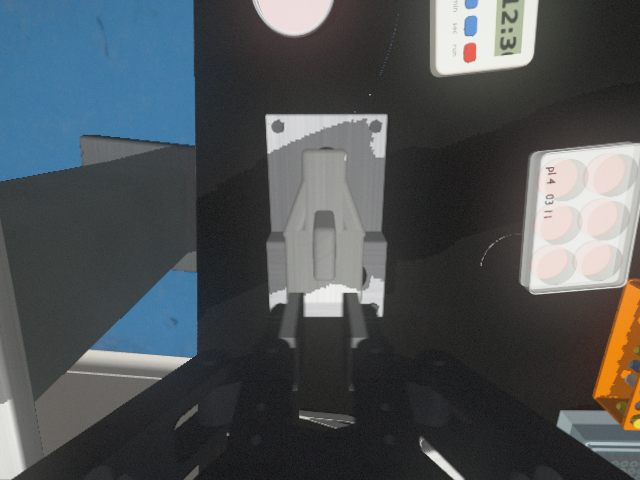

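The bracket stands on all its pads: the feet are centred in the dark rings at (246,437) and (428,287), and the fingers are clear. Next I'll press over the long leg.

Request:
step_arm --pt "0.1 -1.5 0 0 0 0 1" --pt "0 -2 0 0 0 0 1" --pt "0 -1 0 0 0 0 1" --pt "0 0 2 0 0 0 1" --pt "0 0 3 0 0 0 1" --pt "0 0 3 0 0 0 1" --pt "0 0 1.5 0 0 0 1" --pt "0 0 0.6 0 0 0 1" --pt "0 0 0 0 0 0 1" --pt "0 0 0 0 0 0 1"

```text
t: 13.2
eef_pos: [0.4629, 0.2472, 0.0768]
tool_rot: [-0.0, 0.999, 0.05, 0.0]
contact_force: [0.8, -0.5, 0.5]
gripper_width: 0.001
```

Request:
step_arm --pt "0 0 0.4 0 0 0 1" --pt "0 0 0.4 0 0 0 1" --pt "0 0 0.2 0 0 0 1" --pt "0 0 0.1 0 0 0 1" --pt "0 0 0.05 0 0 0 1" --pt "0 0 0 0 0 0 1"

```text
t: 13.8
eef_pos: [0.4624, 0.2467, 0.0647]
tool_rot: [-0.0, 0.999, 0.05, 0.0]
contact_force: [-0.0, 0.1, 0.6]
gripper_width: 0.001
```

Request:
step_arm --pt "0 0 0.05 0 0 0 1" --pt "0 0 0.05 0 0 0 1" --pt "0 0 0.05 0 0 0 1" --pt "0 0 0 0 0 0 1"

```text
t: 14.2
eef_pos: [0.4629, 0.247, 0.0641]
tool_rot: [-0.0, 0.999, 0.05, 0.0]
contact_force: [-1.2, -0.7, 8.5]
gripper_width: -0.003
```

8.5 N, and it holds. I'll hold briefly, check the picture, and lift off.

Request:
step_arm --pt "0 0 0 0 0 0 1" --pt "0 0 0 0 0 0 1" --pt "0 0 0 0 0 0 1"

```text
t: 14.5
eef_pos: [0.4629, 0.247, 0.0641]
tool_rot: [-0.0, 0.999, 0.05, 0.0]
contact_force: [-2.3, -1.9, 9.3]
gripper_width: 0.002
```

```bash
python3 -c "
from plan import *
p=shot('scene','scene6')
cv2.imwrite('pics/z6.png',cv2.resize(p['pixels'][260:420,180:350,::-1],None,fx=3.75,fy=3.75,interpolation=2))
plan([(.4706,.1556,.17)],5.75,step=3,rot=4,clo=1)
"
```

```text
t 14.55 p [0.4629 0.247  0.0641] A 5.74 tilt 0.06 F [-1.79 -0.97  8.68] w 0.0
[[-0,1.8,-2.12,0,0,-0,1],[-0.1,1.9,-2.12,0,0,-0,1],[0,1.8,-2.12,0,0,-0,1],[-0,1.8,-2.11,0,0,-0,1],[-0.05,1.87,-2.12,0,0,-0,1]] 5 end [0.4706 0.1556 0.17  ] 5.74
```

View pics/z6.png

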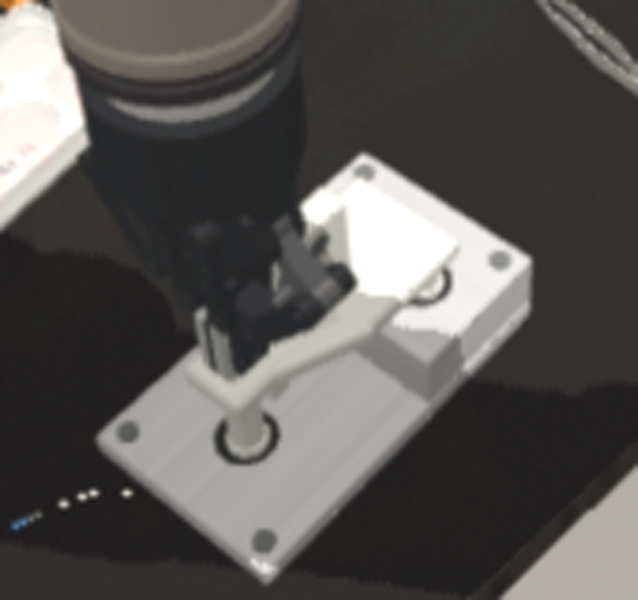

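The closed fingertips rest on the deck over the long leg at (230,365), and the feet haven't moved. I'll rise, then go to the other end.

Request:
step_arm --pt "0 0 -0.5 0 0 0 1" --pt "0 0 -2 0 0 0 1" --pt "0 0 -3 0 0 0 1" --pt "0 0 -3 0 0 0 1" --pt "0 0 -1 0 0 0 1" --pt "0 2 0 0 0 0 1" --pt "0 2.5 0 0 0 0 1" --pt "-0.1 2.6 0 0 0 0 1" --pt "0 2 0 0 0 0 1" --pt "0 0 1 0 0 0 1" --pt "0 0 3 0 0 0 1" --pt "0 0 3 0 0 0 1" --pt "0 0 1.5 0 0 0 1" --pt "0 0 0 0 0 0 1" --pt "0 0 0 0 0 0 1"

```text
t: 16.05
eef_pos: [0.4703, 0.1566, 0.0729]
tool_rot: [0.0, 0.999, 0.05, -0.0]
contact_force: [1.0, -0.1, -0.4]
gripper_width: 0.002
```

Request:
step_arm --pt "0 0 0.3 0 0 0 1" --pt "0 0 0.3 0 0 0 1" --pt "0 0 0.1 0 0 0 1" --pt "0 0 0.05 0 0 0 1" --pt "0 0 0.05 0 0 0 1" --pt "0 0 0 0 0 0 1"

```text
t: 16.65
eef_pos: [0.4706, 0.1562, 0.0653]
tool_rot: [-0.0, 0.999, 0.05, 0.0]
contact_force: [0.6, -0.2, 0.3]
gripper_width: -0.002
```

Request:
step_arm --pt "0 0 0.05 0 0 0 1" --pt "0 0 0.05 0 0 0 1" --pt "0 0 0.05 0 0 0 1" --pt "0 0 0.05 0 0 0 1" --pt "0 0 0 0 0 0 1"

```text
t: 17.15
eef_pos: [0.4706, 0.1561, 0.064]
tool_rot: [-0.0, 0.999, 0.05, -0.0]
contact_force: [-3.6, -0.3, 12.6]
gripper_width: -0.0
```

12.6 N, held level. I'll hold, look, and lift away.

Request:
step_arm --pt "0 0 0 0 0 0 1" --pt "0 0 0 0 0 0 1" --pt "0 0 0 0 0 0 1"

```text
t: 17.45
eef_pos: [0.4706, 0.1562, 0.0641]
tool_rot: [-0.0, 0.999, 0.05, -0.0]
contact_force: [-3.2, -1.8, 11.9]
gripper_width: -0.002
```

```bash
python3 -c "
from plan import *
p=shot('scene','scene7')
cv2.imwrite('pics/z7.png',cv2.resize(p['pixels'][260:420,180:350,::-1],None,fx=3.75,fy=3.75,interpolation=2))
plan([(.4706,.1556,.17)],5.75,step=3,rot=4,clo=1)
"
```

```text
t 17.5 p [0.4706 0.1561 0.064 ] A 5.73 tilt 0.04 F [-3.28 -1.76 12.62] w -0.002
[[-0,0,-2.65,0,0,-0,1],[-0,0,-2.65,0,0,-0,1],[-0,0,-2.65,0,0,-0,1],[-0.01,0.05,-2.65,0,0,-0,1]] 4 end [0.4706 0.1556 0.17  ] 5.73
```

View pics/z7.png

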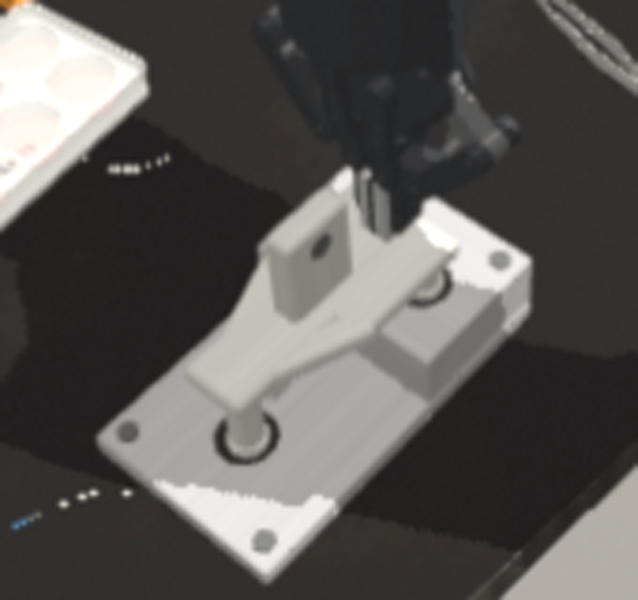

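Request:
step_arm --pt "0 0 -0.5 0 0 0 1" --pt "0 0 -2 0 0 0 1" --pt "0 0 -3 0 0 0 1" --pt "0 0 -4 0 0 0 1" --pt "0 0 -4 0 0 0 1" --pt "0 3 -2 0 0 0 1" --pt "0 4 0 0 0 0 1" --pt "0 4 0 0 0 0 1" --pt "0 4 0 0 0 0 1" --pt "0 3 0 0 0 0 1" --pt "0 2 0 0 0 0 1" --pt "0 0 0 0 0 0 1" --pt "0 0 0 0 0 0 1"

```text
t: 18.8
eef_pos: [0.4905, -0.0427, 0.2182]
tool_rot: [-0.0, 0.999, 0.05, -0.0]
contact_force: [0.9, 0.3, 0.1]
gripper_width: -0.002
```

```bash
python3 -c "
from plan import *
p=shot('scene','scene8'); p2=shot('top','top8')
cv2.imwrite('pics/z8.png',np.hstack([cv2.resize(p['pixels'][300:420,200:330,::-1],(400,370),interpolation=2),cv2.resize(p2['pixels'][250:340,155:265,::-1],(400,370),interpolation=2)]))
W=np.array([.467,.2015,.088])
for n,P in (('scene',p),('top',p2)): print(n,proj(P,W),[(np.round(d['point'],1),round(d['score'],2)) for d in bot.pinpoint(P,'bracket_web')],proj(P,(.6573,-.0528,.048)),[(np.round(d['point'],1),round(d['score'],2)) for d in bot.pinpoint(P,'low_web')])
plan([(.4706,.1556,.17)],5.75,step=3,rot=4,clo=1)
"
```

```text
scene [261.94853209 326.72743097] [] [296.59703266 218.74614649] [(array([293.5, 222. ]), 0.81)]
top [200.20450495 293.56970195] [(array([201.8, 296.2]), 0.78)] [337.09902647 191.95419616] []
t 19.1 p [ 0.4906 -0.0419  0.2181] A 5.85 tilt 0.01 F [-0.27  0.08 -0.87] w -0.001
[[0,-2.8,0.69,0,0,0,1],[0,-2.9,0.69,0,0,0,1],[0,-2.8,0.68,0,0,0,1],[0,-2.8,0.69,0,0,0.1,1],[0,-2.9,0.69,0,0,-0,1],[0,-2.8,0.69,0,0,-0,1],[0.01,-2.85,0.68,0,0,0,1]] 7 end [0.4706 0.1556 0.17  ] 5.75
```

View pics/z8.png

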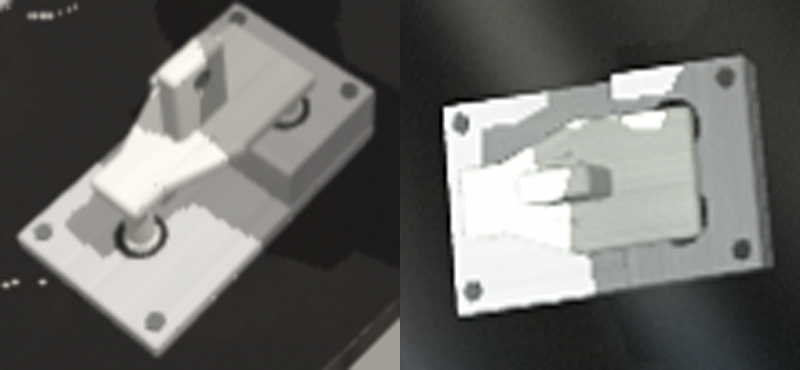

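Both views show the bracket level and centred, feet inside the dark pads. The arm is clear, and the low bracket is where it was.

```bash
python3 -c "
from station import bot
print(bot.hand_in())"
```

```text
the job is handed in; nothing more can be done
None
```

The bracket is on the base plate's three dark pads, long leg on the lower deck, and I handed the job in at about 19 s of the 54 s allowed.

- **Placing:** I gripped the bracket by its web, lowered it slowly until the wrist force showed contact (from -3.3 to +1.7 N at the expected height), and let go. The pictures then showed the feet centred on the pads.
- **Rock check:** With closed fingers I pressed the long-leg end at about 8.5–9 N, then the short-leg end at about 12–12.6 N. The tip met the deck at 64 mm height at both ends. The pictures showed no rocking or shift. Both presses were well above the required 1.5 N, so firmer than "lightly".
- **Final check:** The top and scene pictures after the arm withdrew show the bracket level and centred. The low bracket matches its starting place to a few pixels.
- **Misses and disagreements:** In the last pictures the point network missed the bracket's web in the scene view and the low bracket in the top view. Where it did report, it was up to 5 pixels from my fit, so I relied on the pictures and the fitted positions. No check failed.

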